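# Tip the workshop radio back on to its feet and switch it on

### The arm

A 6-joint arm with a two-finger parallel gripper is mounted at the origin on the work surface. World frame = base frame: x ahead of the robot, y to its left, z up, the work surface at z = 0. Lengths are in mm, angles in rad, forces in N, time in s.
With the tool pointing down it reaches from about 400 to 925 mm from the base axis. Payload 3.4 kg.
Tool frame: the origin (TCP) lies midway between the tips of the shut fingers; the grasp point (between the pads) lies robot.tcp_to_grasp behind it (robot.tcp_to_grasp is the distance from the TCP to the grasp point, in mm); z points along the fingers, x is the direction in which the jaws open and shut, and the axes are right-handed (so a half turn about z gives the same grasp; the last joint's range is limited). The gripper opens to 85 mm and grips with 20 to 120 N. Pads are 22 mm wide; open, the fingers measure 114 mm over their backs; the gripper's body (76 mm by 85 mm) begins 54 mm behind the grasp point. The pads swing forward as they close: fully open they stand 13 mm farther back than shut.
Start: joints at [-1.353, 0.307, 1.506, -0, 1.328, -0.073], TCP at [164.839, -550.871, 231.305] pointing down, gripper open.
Joint ranges: [-3.12, 3.12], [-1.05, 2.28], [0.14, 2.33], [-1.42, 4.57], [0.1, 2.73], [-2.68, 2.68]. Speed limits (rad/s): [2.57, 2.57, 3.14, 3.14, 3.14, 3.14].

### API

Orientations are given as a 3x3 rotation matrix whose columns are the frame's x, y, z axes.
In Python, from plant import robot gives the robot as it stands. Calls block until the motion is done:
- robot.reach(position, orientation): joint-space move of the TCP to a pose.
- robot.move_l(position, feed=150, frame=None): straight line of the TCP; frame=None keeps the orientation; feed is the mean speed in mm/s.
- robot.movej(angles): joint-space move.
- robot.grip(opening, grasp_force=None): finger opening in mm; grasp_force is the grip in N (None keeps the last); returns when the fingers have stopped.
- robot.pause(seconds).
- robot.inverse_kinematics(position, orientation): joint angles nearest the present ones, or None.
- robot.state(): the state.
- robot.grab_frame(name): name is "scene" or "top"; returns a dict with "image" (384x512x3 uint8, red, green, blue), "depth" (384x512 float32, mm along the optical axis (not along the pixel's ray), 0 where there is no reading), "fx", "fy", "cx", "cy" (pixels), "position" and "orientation" of the camera in the world. Camera axes: x right, y down, z forward; pixel columns grow to the right and rows downward; lengths in mm; the calibration is good to about 2 mm. A picture is of the moment at which its call begins.
A pose or a line that the arm cannot do raises robot.MotionError and nothing moves.
- robot.close_job(): hands the job in, once; it reports no verdict.
Trained networks look in a picture, given as the dict that the camera call returned (one of the last four; its "shot" number tells which), for a name from the list of things; names that differ only in an ending like _2 or _b are one class to them, and where a whole thing is asked for, a point or a joint stands for the part that bears it (a point fixed in the world has none). Each returns a list of dicts, best first, with "score" (0 to 1); they miss things now and then, are a little off and sometimes report something else, mostly with a low value. They report only what shows in the picture. A call takes as long as a camera call. They do not tell look-alikes from the thing itself.
- robot.outline_of(picture, thing): "mask" (384x512 bool, what is visible of it) and "bbox" ([left, top, right, bottom] in pixels, round what is visible of it).
The state is a dict: "clock": time; "joint_positions": joint angles; "joint_vel": joint speeds; "joint_efforts": joint torques, N m; "tool_pos": TCP position; "ee_rot": TCP orientation; "wrist_force": force on the tool from outside, world axes, zero at the start; "torque": the same for the moment, N m; "grip_width": finger opening in mm.
Only numpy, scipy, OpenCV 4.12 (cv2) and the standard library are available. Lean on these libraries where they do the work, as an engineer would, in place of code of your own. Each camera call takes 0.05 s, during which the arm holds its last target.

### The job

The repaired radio was left standing on its end on the padded mat. Push it over so that it comes down on its four rubber feet, lying on the mat, then press the white power button on its top fully in and let it go. Do not pick the radio up, and leave the cup, solder spool, bit block and screwdriver where they are.

Things in the scene. Friction and masses are not known exactly. Their poses are not given: they have to be found in the camera images.
- mat: Blue padded mat, 380 x 220 mm and 5 mm thick, fixed flat on the table. Origin at the centre of its underside (table height), x along its length, y across, z up. The radio stands near its -x end, and at the start its feet face the mat's +x end within about 0.15 rad.
- radio: Rugged light grey box-shaped radio, black bands at its ends, loose, 0.45 to 0.91 kg. Starts on its end: 190 mm tall (own z up), 70 mm deep (own y), 85 mm (own x) from its top face (-x) to its four rubber feet (+x, 5 mm thick, included). Origin: centre of the end it starts on. On the top face, at own z = 48 mm, is a fixed black knob (radius 18, 6 mm high). Speaker grille on -y. On its feet, own x points straight down.
- radio_centre (a point): The middle of the radio's box, 95 mm from its end along own z, midway between top and feet; 47 mm over the table when on its feet. The top face is bare from own z = 126 to 190 mm: pushed there towards own +x, the radio tips about its foot-side lower edge, balances at about 24 degrees (the pushed point has then gone some 75 mm) and falls the rest by itself on to its feet.
- radio_heel (a point): The lower edge about which the radio tips: middle of the edge between the end it starts on and its feet side, at mat height (5 mm) all through a proper tip.
- button_top (a point): Middle of the outer face of the power button: a white round push button, radius 11 mm, on the radio's top face at own z = 110 mm, standing 9 mm proud; its axis is the radio's own x and it is pressed towards the feet. With the radio on its feet it faces straight up, about 99 mm over the table.
- button (a joint): Travel of the power button: 0 m out, 0.005 m fully in. A spring returns it; pressing it takes about 1.2 N at first and 4 N fully in.
- cup: Cardboard coffee cup, open, 95 mm tall, 74 mm across its rim, light; leave it. Origin at the centre of its underside. It, the spool and the bit block stand on the table beside the mat in any order.
- spool: Solder spool with green flanges, 60 mm across, 42 mm tall, upright; leave it. Origin at the centre of its underside.
- bitblock: Black block of screwdriver bits, 50 x 60 mm, 42 mm tall with the bits; leave it. Origin at the centre of its underside.
- screwdriver: Screwdriver with an orange handle, 170 mm long, lying on the table beside the mat; leave it. Origin under it, x along it.
Mind the look-alikes: they are no part of the job. Several things have the shape of the radio; the one meant has the colours described above.

How it is judged (in metres and radians):
On the way, in this order (a step that is already met when the one before it is completed fails the run):
1. the radio has come down on its feet and lies still (angle between radio's own x axis and vertical above 3.04 rad and linear speed of radio below 0.02 m/s and angular speed of radio below 0.1 rad/s), for 0.2 s.
2. the power button is pressed fully in with the radio on its feet (angle between radio's own x axis and vertical above 3.04 rad and value of joint button above 0.0042 m), for 0.05 s.
At the end, for the whole second after the job is handed in: The radio lies still on its four feet (own x within 0.1 rad of straight down) on the mat, its centre within 110 mm of the mat's centre along the mat and 85 mm across it and under 55 mm high; the button has been pressed and is out again (under 1.2 mm) (all of step 1 and x of radio_centre in the frame of mat between -0.11 and 0.11 m and y of radio_centre in the frame of mat between -0.085 and 0.085 m and height (world z) of radio_centre below 0.055 m and value of joint button below 0.0012 m); the robot touches nothing.
It fails at once if the radio was lifted or carried, or tipped the wrong way (its lower foot-side edge rose over 30 mm) (height (world z) of radio_heel above 0.03 m).
It fails at once if the cardboard cup was moved by more than 20 mm (distance of cup from where it was at the start of the episode above 0.02 m).
It fails at once if the solder spool was moved by more than 20 mm (distance of spool from where it was at the start of the episode above 0.02 m).
It fails at once if the bit block was moved by more than 20 mm (distance of bitblock from where it was at the start of the episode above 0.02 m).
It fails at once if the screwdriver was moved by more than 20 mm (distance of screwdriver from where it was at the start of the episode above 0.02 m).
It also fails if it takes over 40 s, if anything falls off the work surface, if the arm or the gripper's body presses on something with over 40 N, if the wrist force passes 120 N, or if a joint passes its speed limit or range.

## Working session

There is one attempt and no reset: what is moved stays moved. The work goes in short steps, each a Python script; the robot and the scene stay as the last script left them, time stands still between calls to the robot, and variables do not carry over. Pictures are saved under pics/ and viewed, and the job is handed in when it is done.

```bash
ls; mkdir -p pics
python3 - <<'E'
from plant import robot
import cv2,numpy as np,pickle
d={}
for n in("scene","top"):
    f=robot.grab_frame(n); d[n]=f
    cv2.imwrite(f"pics/{n}0.png",f["image"][:,:,::-1])
    print(n,f["fx"],f["fy"],f["cx"],f["cy"],f["position"],np.round(f["orientation"],4).tolist())
    for t in("radio","mat","cup","spool","bitblock","screwdriver","button"):
        print(t,[(round(r["score"],2),[int(x) for x in r["bbox"]]) for r in robot.outline_of(f,t)])
pickle.dump(d,open("f0.pkl","wb"))
print(robot.state()["clock"],robot.tcp_to_grasp)
E
```

```text
pics
scene 363.5771984391924 363.5771984391924 248.03887757368983 188.4044188698793 [1035.77607425  536.48782483  657.87964418] [[-0.796, 0.3677, -0.4808], [0.6053, 0.4842, -0.6318], [0.0004, -0.794, -0.608]]
radio [(0.67, [225, 88, 258, 154]), (0.59, [201, 132, 243, 208])]
mat [(0.74, [183, 166, 305, 278])]
cup [(0.97, [300, 175, 333, 220]), (0.4, [184, 164, 305, 277])]
spool [(0.73, [153, 184, 179, 211])]
bitblock [(0.88, [275, 170, 295, 189])]
screwdriver [(0.59, [177, 223, 189, 254])]
button []
top 386.8058995395421 386.8058995395421 262.32096674944484 195.01083245740193 [496.78037895 -46.96269373 979.78615709] [[-0.0203, -0.9918, 0.1263], [-0.9995, 0.0233, 0.0226], [-0.0254, -0.1257, -0.9917]]
radio [(0.8, [400, 192, 473, 229]), (0.77, [383, 272, 458, 331]), (0.62, [295, 176, 346, 224])]
mat [(0.72, [199, 141, 366, 259])]
cup []
spool [(0.82, [327, 131, 356, 161])]
bitblock [(0.96, [283, 265, 311, 299])]
screwdriver [(0.9, [234, 124, 299, 147]), (0.5, [198, 142, 364, 259])]
button []
0.8 18.700000000000003
```

View pics/scene0.png

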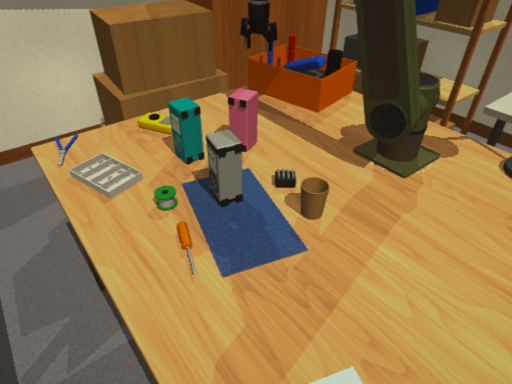

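View pics/top0.png

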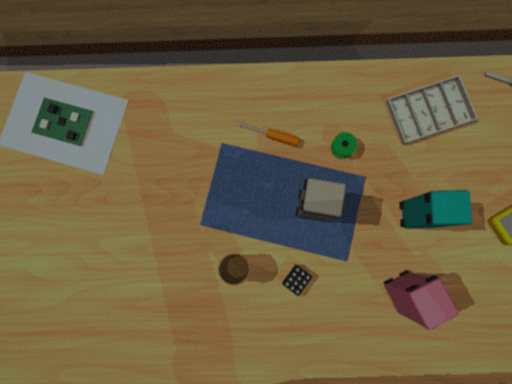

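Run:
```python
import pickle,cv2
d=pickle.load(open("f0.pkl","rb"))
cv2.imwrite("pics/topcrop.png",cv2.resize(d["top"]["image"][100:350,180:480,::-1],None,fx=2.6,fy=2.4,interpolation=cv2.INTER_CUBIC))
cv2.imwrite("pics/scenecrop.png",cv2.resize(d["scene"]["image"][80:290,140:350,::-1],None,fx=2.8,fy=2.8,interpolation=cv2.INTER_CUBIC))
```

```text
(no output)
```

View pics/topcrop.png

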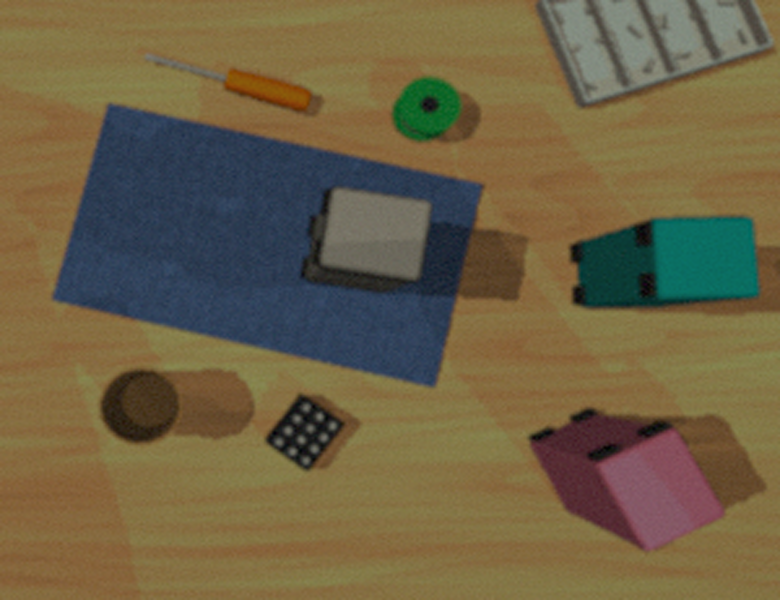

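View pics/scenecrop.png

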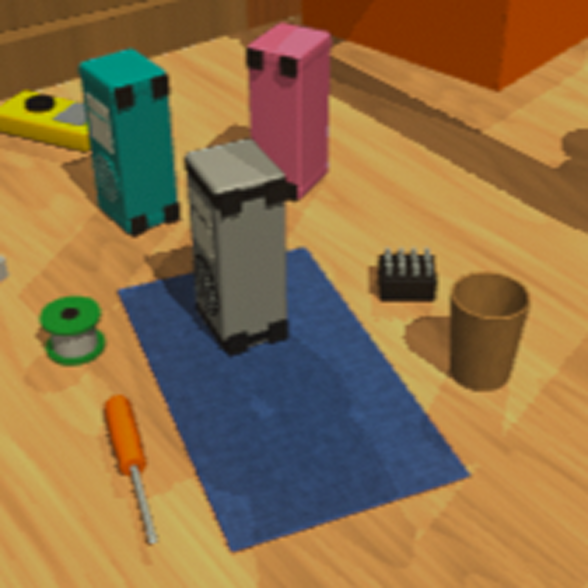

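```bash
cat > h.py <<'E'
import numpy as np,cv2
def cloud(f):
    z=f["depth"].astype(float); v,u=np.mgrid[:z.shape[0],:z.shape[1]]
    p=np.dstack([(u-f["cx"])/f["fx"]*z,(v-f["cy"])/f["fy"]*z,z])@np.array(f["orientation"]).T+np.array(f["position"])
    p[z<=0]=np.nan; return p
E
python3 - <<'E'
import pickle,cv2,numpy as np
from h import *
d=pickle.load(open("f0.pkl","rb"))
f=d["top"];P=cloud(f);hsv=cv2.cvtColor(f["image"],cv2.COLOR_RGB2HSV)
m=(abs(P[...,2]-5)<8)&(hsv[...,0]>100)&(hsv[...,0]<125)&(hsv[...,1]>100)
n,l,s,c=cv2.connectedComponentsWithStats(m.astype(np.uint8));k=1+s[1:,4].argmax()
q=P[l==k]; print("mat",cv2.minAreaRect(q[:,:2].astype(np.float32)),np.median(q[:,2]))
b=np.zeros(m.shape,bool);b[170:230,290:352]=1
t=b&(P[...,2]>170)
print("radio top",t.sum(),np.nanmedian(P[t][:,2]),cv2.minAreaRect(P[t][:,:2].astype(np.float32)),cv2.boxPoints(cv2.minAreaRect(P[t][:,:2].astype(np.float32))))
for name,(x0,y0,x1,y1) in dict(cup=(215,250,255,285),bit=(280,262,314,300),spool=(327,131,358,161),scr=(234,120,302,149)).items():
    b=np.zeros(m.shape,bool);b[y0:y1,x0:x1]=1;t2=P[b&(P[...,2]>12)]
    print(name,t2.min(0).round(),t2.max(0).round())
f=d["scene"];P=cloud(f)
b=np.zeros(m.shape,bool);b[125:215,195:250]=1;t=b&(P[...,2]>180)
print("scene top",t.sum(),cv2.minAreaRect(P[t][:,:2].astype(np.float32)),np.median(P[t][:,2]))
t=b&(P[...,2]>25)&(P[...,2]<175)
print(P[t].min(0),P[t].max(0))
E
```

```text
mat ((605.7484130859375, -75.93693542480469), (374.3092956542969, 213.61814880371094), 74.97261810302734) 5.067648390767829
radio top 1431 194.72947101278646 ((590.0695190429688, -153.5687255859375), (85.77680206298828, 71.51717376708984), 78.7968978881836) [[ 546.6596   -188.69243 ]
 [ 616.814    -202.58733 ]
 [ 633.47943  -118.44502 ]
 [ 563.325    -104.550125]]
cup [409.   5.  12.] [478.  77.  99.]
bit [ 372. -141.   13.] [445. -68.  46.]
spool [ 710. -262.   37.] [ 770. -202.   47.]
scr [ 742. -122.   12.] [809.  39.  31.]
scene top 596 ((592.3226928710938, -147.67306518554688), (85.1600341796875, 69.45584106445312), 78.3791275024414) 194.08769310607482
[ 379.32578633 -374.77570638   25.02760269] [ 632.39187526 -102.18120183  174.98867927]
```

Candidates in the top view are the grey radio on the mat (322,200), the teal one (435,210) and the pink one (420,300). The crop shows a light grey body with black bands, standing on the mat with its feet towards +y, so I choose the grey one. Its top measures 85x71 at z=194.7, which matches the 70x85 given and the expected height of 195.

Run:
```python
from plant import robot
import numpy as np,cv2
a=np.deg2rad(78.6);e=np.array([np.cos(a),np.sin(a),0]);lat=np.array([-e[1],e[0],0])
c=np.array([591.,-151.,0])
face=c-42.5*e
s=robot.state();print(s["ee_rot"])
R=None
for sg in(1,-1):
    x=sg*lat;z=np.array([0,0,-1.]);r=np.column_stack([x,np.cross(z,x),z])
    q=robot.inverse_kinematics((face-65*e+[0,0,290]).tolist(),r);print(sg,q)
    if q is not None:
        D=np.abs(np.array(q)-s["joint_positions"]).max()
        if R is None or D<best: R,best=r,D
robot.grip(36)
p=face-65*e
robot.reach((p+[0,0,290]).tolist(),R)
robot.move_l((p+[0,0,174]).tolist(),feed=150)
print(robot.state()["clock"],robot.state()["tool_pos"],robot.state()["grip_width"])
np.savez("geo.npz",R=R,e=e,lat=lat,face=face)
f=robot.grab_frame("scene");cv2.imwrite("pics/s1.png",f["image"][:,:,::-1])
```

```text
[[ 2.86719685e-01 -9.58014520e-01  4.74368228e-05]
 [-9.58014515e-01 -2.86719689e-01 -9.63438572e-05]
 [ 1.05899885e-04 -1.78214844e-05 -9.99999994e-01]]
1 None
-1 [-4.90436001e-01  3.40931265e-01  1.30530982e+00 -4.44089210e-16
  1.49535157e+00 -2.91468466e-01]
4.0917 [ 570.33834733 -257.00799521  174.85401353] 36.02463273182208
```

View pics/s1.png

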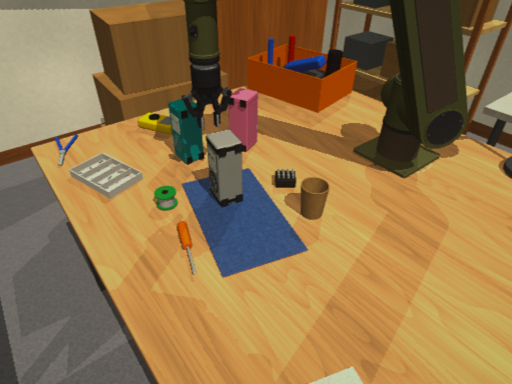

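The gripper is behind the grey radio at about (210,110), and the radio hasn't moved. Now I push in increments.

Run:
```python
from plant import robot
import numpy as np,cv2
g=np.load("geo.npz");e,face=g["e"],g["face"]
for d,z in((-25,172),(-10,172),(5,173),(20,175),(35,177),(45,179)):
    robot.move_l((face+d*e+[0,0,z]).tolist(),feed=50)
    s=robot.state();print(d,round(s["clock"],2),np.round(s["wrist_force"],2))
f=robot.grab_frame("scene");cv2.imwrite("pics/s2.png",cv2.resize(f["image"][60:290,120:350,::-1],None,fx=2.5,fy=2.5))
```

```text
-25 5.09 [0.5  0.23 0.71]
-10 5.54 [-0.55 -1.01 -0.79]
5 5.99 [ 0.54 -1.56 -0.53]
20 6.44 [ 0.44 -2.31 -0.74]
35 6.89 [ 1.45  0.34 -0.54]
45 7.24 [-0.68 -0.02 -0.03]
```

View pics/s2.png

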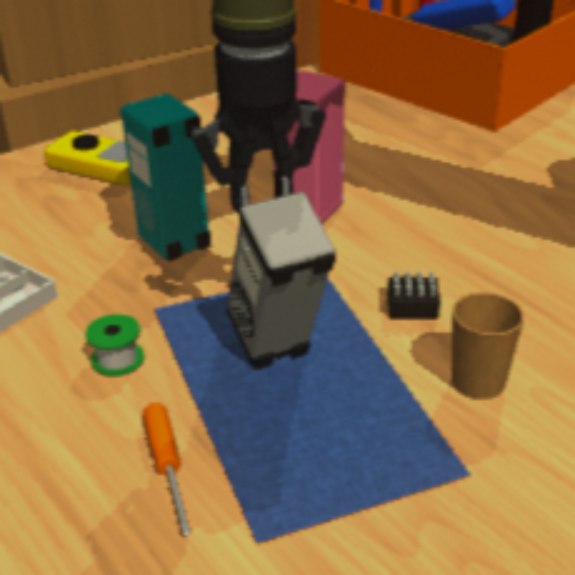

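The radio is tipping the right way (top at about (290,225) in the crop) and its heel hasn't moved. I'll push the rest of the way.

Run:
```python
from plant import robot
import numpy as np,cv2,pickle
g=np.load("geo.npz");e,face=g["e"],g["face"]
for d,z in((60,181),(75,183)):
    robot.move_l((face+d*e+[0,0,z]).tolist(),feed=50)
    s=robot.state();print(d,round(s["clock"],2),np.round(s["wrist_force"],2))
robot.pause(1.0)
f=robot.grab_frame("scene");cv2.imwrite("pics/s3.png",cv2.resize(f["image"][60:290,120:350,::-1],None,fx=2.5,fy=2.5))
```

```text
60 7.74 [-0.33  0.09  0.36]
75 8.19 [ 0.67 -0.33  0.39]
```

View pics/s3.png

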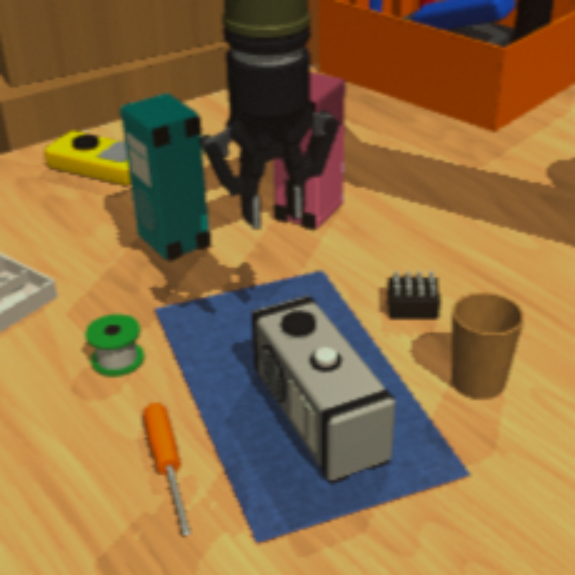

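The radio is lying on its feet with the button at about (325,356) in the crop. Next I raise and shut the gripper, then measure the button.

Run:
```python
from plant import robot
import numpy as np,cv2,pickle
from h import *
g=np.load("geo.npz");e,lat,face=g["e"],g["lat"],g["face"]
robot.move_l((face-30*e+[0,0,230]).tolist(),feed=150)
robot.grip(0)
d={}
for n in("scene","top"):
    f=robot.grab_frame(n);d[n]=f;P=cloud(f)
    cv2.imwrite(f"pics/{n}4.png",f["image"][:,:,::-1])
    near=(P[...,0]>500)&(P[...,0]<720)&(P[...,1]>-140)&(P[...,1]<140)
    body=near&(P[...,2]>70)&(P[...,2]<94)&True
    top=near&(abs(P[...,2]-90)<4)
    r=cv2.minAreaRect(P[top][:,:2].astype(np.float32));print(n,"top face",r,np.median(P[top][:,2]))
    b=near&(P[...,2]>96.5)&(P[...,2]<108)
    ys,xs=np.nonzero(b);print("high",b.sum(),P[b][:,:].mean(0))
    hsv=cv2.cvtColor(f["image"],cv2.COLOR_RGB2HSV)
    k=b&(hsv[...,2]>np.median(hsv[...,2][top])+0)
    print("bright+high",k.sum(),np.median(P[k],0),np.nonzero(k)[1].mean(),np.nonzero(k)[0].mean())
pickle.dump(d,open("f4.pkl","wb"));print(robot.state()["clock"])
f=d["top"];cv2.imwrite("pics/top4c.png",cv2.resize(f["image"][130:270,190:370,::-1],None,fx=4,fy=4))
```

```text
scene top face ((618.0662841796875, -14.6982421875), (191.3173828125, 69.74252319335938), 78.65402221679688) 89.78628979113506
high 75 [616.55022914 -21.38363701  97.95453214]
bright+high 42 [ 6.21665983e+02 -6.18485277e-01  9.84831310e+01] 250.0 201.45238095238096
top top face ((616.5201416015625, -18.030731201171875), (189.26150512695312, 70.33171081542969), 78.98229217529297) 90.1100494201932
high 147 [612.14421311 -36.12527056  98.32268256]
bright+high 55 [620.62104815  -3.28521921  99.1927347 ] 251.3272727272727 190.4
10.6917
```

View pics/top4c.png

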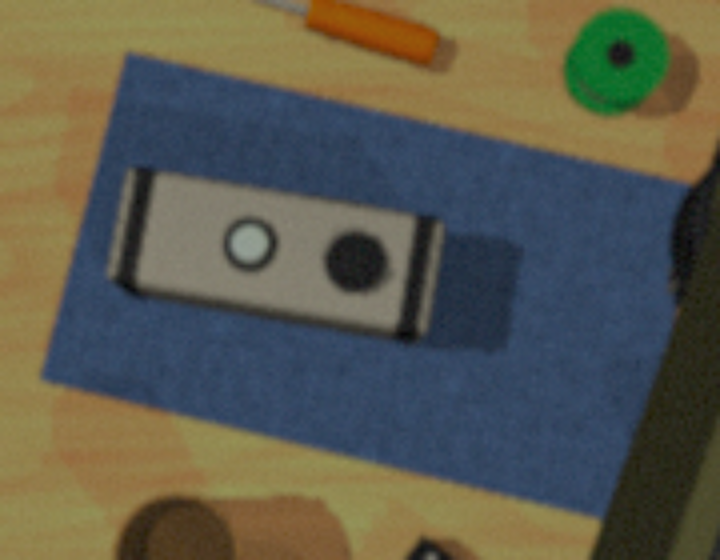

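The face-derived button position (620.3,-1.7) agrees with the direct measurement (621,-2, z≈99). I press there under force control.

Run:
```python
from plant import robot
import numpy as np,cv2
b=np.array([620.7,-1.9,0])
robot.move_l((b+[0,0,150]).tolist(),feed=180)
robot.move_l((b+[0,0,106]).tolist(),feed=80)
robot.pause(.3)
f0=np.mean([ (robot.pause(.03),robot.state()["wrist_force"])[1] for _ in range(6)],0)
z=103.;
while z>89:
    robot.move_l((b+[0,0,z]).tolist(),feed=25);robot.pause(.08)
    F=[]
    for _ in range(4):
        robot.pause(.02);F.append(robot.state()["wrist_force"])
    F=np.mean(F,0)-f0
    print(z,round(robot.state()["tool_pos"][2],2),np.round(F,2),round(robot.state()["clock"],2))
    if F[2]>11: break
    z-=.7
robot.pause(.3)
fr=robot.grab_frame("scene");cv2.imwrite("pics/s5.png",cv2.resize(fr["image"][60:290,120:350,::-1],None,fx=2.5,fy=2.5))
```

```text
103.0 102.91 [ 0.09 -0.4   0.06] 13.78
102.3 102.32 [ 0.3  -0.04 -0.06] 14.18
101.6 101.6 [ 0.06 -0.29 -0.07] 14.58
100.89999999999999 100.89 [ 0.23  0.42 -0.3 ] 14.98
100.19999999999999 100.21 [-0.03 -0.21 -0.23] 15.38
99.49999999999999 99.5 [ 0.38  0.17 -0.09] 15.78
98.79999999999998 98.96 [ 0.46 -0.38  0.87] 16.18
98.09999999999998 98.17 [ 0.63 -0.51  1.5 ] 16.58
97.39999999999998 97.47 [ 0.54 -0.2   1.65] 16.98
96.69999999999997 96.77 [1.03 0.14 2.24] 17.38
95.99999999999997 96.08 [ 0.79 -0.05  2.62] 17.78
95.29999999999997 95.36 [ 1.15 -0.08  2.81] 18.18
94.59999999999997 94.66 [ 1.33 -0.72  3.03] 18.58
93.89999999999996 94.08 [ 1.   -0.52  4.99] 18.98
93.19999999999996 93.98 [-0.23  0.06  8.33] 19.38
92.49999999999996 93.9 [-1.18 -0.15 11.92] 19.78
```

View pics/s5.png

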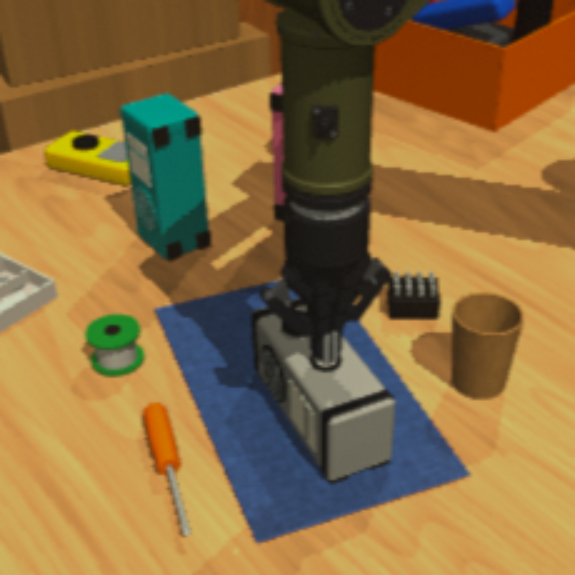

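The fingers are on the button (325,360), and it bottomed out after 5 mm: contact at about 99 and a hard stop at 94. Now I release, raise the arm and verify.

Run:
```python
from plant import robot
import numpy as np,cv2
from h import *
g=np.load("geo.npz");e,face=g["e"],g["face"]
robot.move_l([620.7,-1.9,110],feed=40)
robot.move_l([620.7,-1.9,230],feed=150)
robot.move_l((face-30*e+[0,0,260]).tolist(),feed=180)
robot.pause(.5)
for n in("scene","top"):
    f=robot.grab_frame(n);P=cloud(f)
    near=(P[...,0]>500)&(P[...,0]<720)&(P[...,1]>-140)&(P[...,1]<140)
    top=near&(abs(P[...,2]-90)<4)
    r=cv2.minAreaRect(P[top][:,:2].astype(np.float32));
    c=np.array(r[0])-[605.7,-75.9];m=np.array([.259,.966])
    print(n,r,"mat xy",c@m,c@[-m[1],m[0]],np.median(P[top][:,2]))
    b=np.hypot(P[...,0]-620.7,P[...,1]+1.9)<7;print("button z",np.median(P[b][:,2]))
    cv2.imwrite(f"pics/{n}6.png",f["image"][:,:,::-1])
print(robot.state()["clock"],robot.state()["wrist_force"])
```

```text
scene ((618.1853637695312, -14.793495178222656), (190.3915252685547, 70.20459747314453), 78.5244369506836) mat xy 62.2625928741455 3.765723347473191 89.69693978593097
button z 98.6276882466642
top ((616.3323974609375, -18.053916931152344), (189.22108459472656, 70.35299682617188), 78.90296173095703) mat xy 58.63310718688964 4.711239567565964 90.02849561699395
button z 99.5973547556132
23.6833 [-0.1124874  -0.05087617 -0.38112525]
```

View pics/scene6.png

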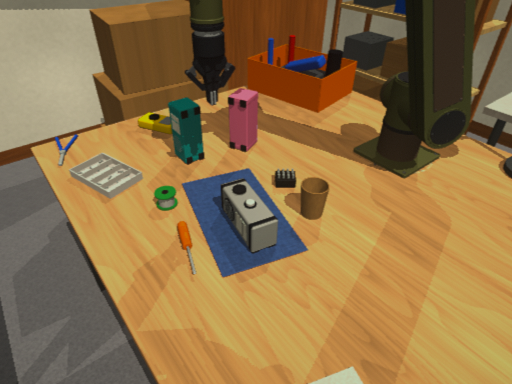

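The radio lies flat on the mat with the button out at (250,203). The arm is clear, and the cup, spool, bit block and screwdriver are where they were.

```bash
python3 -c "
from plant import robot
print(robot.close_job())"
```

```text
the job is handed in; nothing more can be done
None
```

I pushed the light grey radio over on to its four feet, pressed the white power button fully in, let it go, and handed the job in. The handing-in gives no verdict, so success is judged from my own checks.

- **Radio position:** its centre is about +60 mm along and +4 mm across from the mat's centre, both within limits. The top face is at about 90 mm, so it lies flat. The two cameras differ by 3 to 4 mm along the mat.
- **Button:** the fingers met it at about 99 mm and hit a hard stop at about 94 mm, with 12 N at the end. That is the full 5 mm of travel. Afterwards it measured 98.6 mm (scene camera) and 99.6 mm (top camera), so it is out again.
- **Rest of the scene:** the cup, spool, bit block and screwdriver look unmoved in the last picture; I did not re-measure them.
- **Arm and time:** the arm is clear with near-zero wrist force, and the clock read about 23.7 s just before handing in.

No check failed.

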